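# Release the ratchet holder of the red pill case

## Task

Two identical small ratchet holders stand on the cabinet shelf; free the one that grips the red pill case. Flip its orange pawl lever over so that it lies back on the other side, then slide its fence all the way back, away from the case, and let go. Do not knock the pill case about, and leave the lever of the holder with the white jar as it is.

Things in the scene. Friction and masses are not known exactly. Their poses are not given: they have to be found in the camera images.
- red_pawl (a joint): Pawl lever angle (rad) of the holder gripping the red pill case. 0: pawl dropped in the rack, lever leaning 35 deg from upright towards the case; 0.61: upright; 1.48: flipped over and out of the rack (end stop), leaning 50 deg away from the case. Its level hinge lies across the slide, 34 mm above the shelf. No spring: past about 0.9 it falls over by its own weight and stays. Needs under 1 N.
- red_lever (a point): Centre of the orange knob on that lever: a level cylinder 16 mm across, 26 mm long, on an 8 mm stem, 55 mm from the hinge. At angle 0 it is 79 mm above the shelf, 31.5 mm nearer the case than the hinge; at 1.48 it is 42 mm beyond the hinge, 69 mm high. It sits 65 mm to +y of the grip post (axes of red_grip); nothing near it on its case side is above 42 mm. Its own axes turn with the lever.
- red_fence (a joint): Travel (m) of the grey sliding fence of that holder, away from the case. Starts at 0 to 0.003 (against the case); 0.050 is fully back at its stop. With the pawl in it stops within 5 mm of 0; with the pawl flipped it slides with about 1.2 N and stays where it is left. Fence and white grip post are one piece.
- red_grip (a point): On the centre line of the fence's white upright grip post, 60 mm above the shelf. Post: 14 mm along the slide, 22 mm across, top 74 mm above the shelf. Axes: x along the slide towards the pill case (the fence opens towards -x), z up. The fence is a plate 42 mm high, 41 mm from the post towards +x; nothing in line with the post on the +x side is higher.
- pill_case_center (a point): Centre (half-way up) of the loose red pill case, 58 (along the slide) x 46 x 24 mm. It stands in its holder, a dark smoked-acrylic slab 220 x 130 x 8 mm fixed to the shelf, between the sliding fence and a fixed end wall 42 mm high at the far end.
- jar_pawl (a joint): Lever angle (rad) of the other, identical holder, which grips the round white ceramic jar; 0 is dropped in. To be left alone.
Not all that is in view belongs to the job. Of the things like the part that bears pill_case_center, leave any that is purple or yellow; of the rest the smaller one is meant.

How it is judged (in metres and radians):
On the way, in this order (a step that is already met when the one before it is completed fails the run):
1. the pawl lever of the pill case's holder is flipped over while the fence is still closed (value of joint red_pawl above 1.2 rad and value of joint red_fence below 0.012 m), for 0.2 s.
2. its fence is drawn back (value of joint red_fence above 0.038 m), for 0.2 s.
At the end, for the whole second after the job is handed in: The pawl lever of the pill case's holder lies flipped over (beyond 1.2 rad), its fence is within 12 mm of its fully open stop, the pill case stands upright within 15 mm of where it was, and the other holder's lever is still dropped in (below 0.3 rad) (value of joint red_pawl above 1.2 rad and value of joint red_fence above 0.038 m and distance of pill_case_center from where it was at the start of the episode below 0.015 m and angle between pill_case_center's own z axis and vertical below 0.17 rad and value of joint jar_pawl below 0.3 rad); the robot touches nothing.
It fails at once if the lever of the jar's holder is lifted (value of joint jar_pawl above 0.5 rad).
It fails at once if the pill case is knocked away or tipped (distance of pill_case_center from where it was at the start of the episode above 0.03 m or angle between pill_case_center's own z axis and vertical above 0.6 rad).
It also fails if it takes over 38 s, if anything falls off the work surface, if the arm or the gripper's body presses on something with over 40 N, if the wrist force passes 120 N, or if a joint passes its speed limit or range.

## Robot

A 6-joint arm with a two-finger parallel gripper is mounted at the origin on the work surface. World frame = base frame: x ahead of the robot, y to its left, z up, the work surface at z = 0. Lengths are in m, angles in degrees, forces in N, time in s.
With the tool pointing down it reaches from about 0.3 to 0.75 m from the base axis. Payload 8.5 kg.
Tool frame: the origin (TCP) lies on the centre line of the jaws, within the pads' length; the fingertips stand 11 mm ahead of it and the grasp point (between the pads) lies 8 mm behind it; x points along the fingers, y is the direction in which the jaws open and shut, and the axes are right-handed (so a half turn about x gives the same grasp; the last joint's range is limited). The gripper opens to 85 mm and grips with 20 to 120 N. Pads are 22 mm wide; open, the fingers measure 114 mm over their backs; the gripper's body (76 mm by 85 mm) begins 54 mm behind the grasp point. The pads swing forward as they close: fully open they stand 13 mm farther back than shut.
Start: joints at [-83.497, 21.807, 74.336, -0, 83.858, -12.336], TCP at [0.178, -0.521, 0.242] pointing down, gripper open.
Joint ranges: [-178.18, 178.18], [-50.72, 133.34], [12.68, 142.11], [-81.47, 261.47], [9.98, 163.14], [-165.26, 165.26]. Speed limits (degrees/s): [136.94, 136.94, 180, 180, 180, 180].

## Interface

Orientations are given as a 3x3 rotation matrix whose columns are the frame's x, y, z axes.
In Python, from rig import env gives the robot as it stands.
- The arm moves only by the tool carry_out, never from a script. Its argument "motion" is a list that holds one entry, the list of rows, each a list of 7 numbers: the shift along the tool's x, y, z in cm, then the turn, a rotation vector about the tool's x, y, z in rad, then the finger opening in cm, from 0 to 8.54. A call has 1 to 5 rows; each row is the pose to reach, as a shift and turn from the pose commanded when the call began, along the tool's axes at that moment; what a row does not reach only later rows make up. A row lasts 1/12 s, in which the tool goes at most 41.7 mm and 7.16 degrees, less where a joint would pass 70% of its speed; a pose out of reach is approached as far as the arm can. A call with a gripper value outside its range is refused whole. The fingers move at their own pace and stop on an object; "grip_force" is the grip in N (left out, the last holds). Time passes only in rows, so rows that repeat a pose let the fingers close. It gives the time, the measured TCP pose, the force and the opening at its end, in the units of the state.
- env.observe(): the state, without advancing time (a new reading comes with each control period).
- env.get_image(name): name is "scene" or "top" or "wrist"; returns a dict with "image" (480x640x3 uint8, red, green, blue), "fov_y" (degrees; the focal length in pixels is half the picture's height over the tangent of half this angle, whatever the lens; pixels are square), "cx", "cy" (the principal point, pixels), "R" (3x3) and "t" (3): a world point X has camera coordinates R X + t. Camera axes: x right, y down, z forward; pixel columns grow to the right and rows downward; lengths in m; the calibration is good to about 2 mm. The wrist camera is an equidistant fisheye: a pixel r from the principal point sees the ray r / f radians off the axis. A picture is of the moment at which its call begins. There is no depth.
- env.close_job(): hands the job in, once; it reports no verdict.
The state is a dict: "time_s": time; "q": joint angles; "qvel": joint speeds; "joint_efforts": joint torques, N m; "position": TCP position; "tool_rot": TCP orientation; "ft_force": force on the tool from outside, world axes, zero at the start; "wrist_torque": the same for the moment, N m; "grip_width": finger opening in m.
Only numpy, scipy, OpenCV 4.12 (cv2) and the standard library are available. Lean on these libraries where they do the work, as an engineer would, in place of code of your own. Each camera call takes 0.05 s, during which the arm holds its last target. There are 200 camera calls.

## Working session

There is one attempt and no reset: what is moved stays moved. The work goes in short steps, Python scripts to look and compute and a tool call to move; the robot and the scene stay as the last step left them, time stands still between calls to the robot, and variables do not carry over. Pictures are saved under pics/ and viewed, on a budget of 10 in all, crops included, one or two more only if the job needs it, and the job is handed in when it is done.

Besides the shell and the picture viewer there is one more tool, called after "Call:" as name(argument=value, ...) on one line, values as JSON. carry_out: Moves the arm, as the interface text tells. Its arguments: {"type":"object","properties":{"motion":{"type":"array","items":{"type":"array","items":{"type":"array","items":{"type":"number"}}}},"grip_force":{"type":"number"}},"required":["motion"]}

```bash
mkdir -p pics
python3 - <<'E'
from rig import env
import cv2,numpy as np
s=env.observe();print({k:np.round(v,3).tolist() for k,v in s.items()})
for n in("scene","top"):
    d=env.get_image(n);cv2.imwrite(f"pics/{n}0.png",d["image"][:,:,::-1])
    print(n,d["fov_y"],d["cx"],d["cy"],np.round(d["R"],3).tolist(),np.round(d["t"],3).tolist())
E
```

```text
{'time_s': 0.0, 'q': [-83.497, 21.84, 74.387, 0.002, 83.859, -12.336], 'qvel': [0.035, 0.09, -0.017, 0.007, 0.078, 0.062], 'joint_efforts': [0.003, -44.846, -23.128, 0.0, 0.005, -0.0], 'position': [0.178, -0.52, 0.242], 'tool_rot': [[-0.0, 0.323, -0.946], [0.001, -0.946, -0.323], [-1.0, -0.001, -0.0]], 'ft_force': [0.256, -0.011, -0.878], 'wrist_torque': [0.027, 0.018, 0.002], 'grip_width': 0.085}
scene 45.83041862109104 317.22924310629105 229.55381280106363 [[0.863, 0.505, 0.015], [0.353, -0.58, -0.735], [-0.362, 0.639, -0.678]] [-0.528, -0.201, 1.337]
top 56.81934796696594 324.38207743495775 238.95318846360493 [[0.029, -0.999, -0.036], [-0.998, -0.027, -0.064], [0.063, 0.038, -0.997]] [-0.055, 0.619, 0.823]
```

View pics/scene0.png

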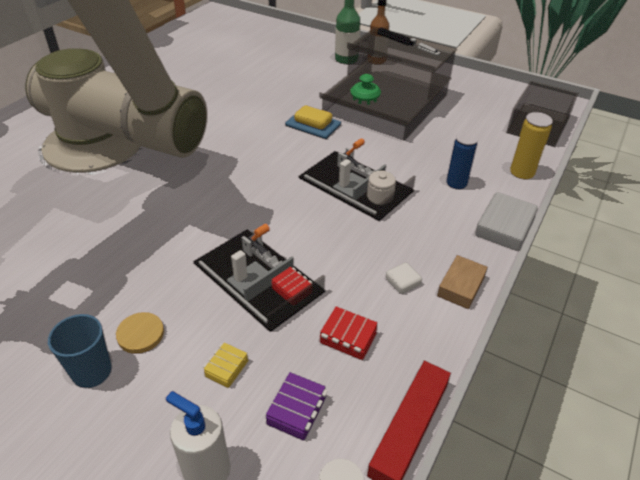

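View pics/top0.png

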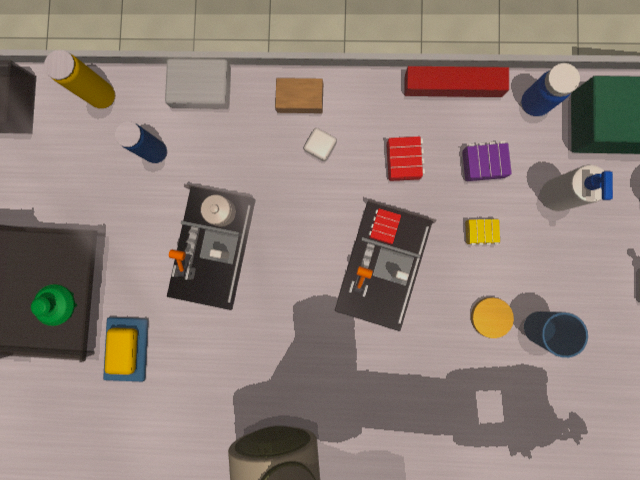

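The scene picture shows the red holder around (260,275), and in the top view it is around (385,265), with its orange lever at (364,274), white post at (402,275) and case at (385,226). I'll measure those next.

```bash
cat > h.py <<'E'
import cv2,numpy as np
from rig import env
def ray(d,u,v):
    f=240/np.tan(np.radians(d["fov_y"]/2))
    r=np.array([(u-d["cx"])/f,(v-d["cy"])/f,1.]);R=np.array(d["R"])
    return -R.T@np.array(d["t"]),R.T@r
def onz(d,u,v,z):
    c,r=ray(d,u,v);return c+r*(z-c[2])/r[2]
def tri(d1,p1,d2,p2):
    c1,r1=ray(d1,*p1);c2,r2=ray(d2,*p2)
    k=np.linalg.lstsq(np.c_[r1,-r2],c2-c1,rcond=None)[0]
    a,b=c1+k[0]*r1,c2+k[1]*r2;return (a+b)/2,np.linalg.norm(a-b)
E
python3 - <<'E'
from h import *
T=env.get_image("top");S=env.get_image("scene")
boxes={"top":(T,335,195,100,140),"scene":(S,190,220,140,110)}
out=[]
for n,(d,x,y,w,h) in boxes.items():
    im=d["image"][y:y+h,x:x+w];hsv=cv2.cvtColor(im,cv2.COLOR_RGB2HSV)
    for c,lo,hi in(("orange",(8,150,120),(18,255,255)),("red",(0,150,90),(5,255,255)),("white",(0,0,165),(180,30,255))):
        m=cv2.inRange(hsv,lo,hi);N,l,st,ce=cv2.connectedComponentsWithStats(m)
        for i in range(1,N):
            if 15<st[i][4]<900:
                pts=np.argwhere(l==i)[:,::-1].astype(np.float32)+[x,y]
                print(n,c,st[i][4],(ce[i]+[x,y]).round(1),np.round(cv2.boxPoints(cv2.minAreaRect(pts.astype(np.float32)))).tolist())
    out.append(cv2.resize(im[:,:,::-1],(w*4,h*4) if n=="scene" else (w*4//1,h*4),interpolation=cv2.INTER_CUBIC))
H=600;out=[cv2.resize(o,(400,int(o.shape[0]*400/o.shape[1]))) for o in out]
c=np.zeros((560,800,3),np.uint8)
for i,o in enumerate(out):c[:min(560,o.shape[0]),i*400:i*400+400]=o[:560]
cv2.imwrite("pics/c1.png",c)
E
```

```text
top orange 178 [363.4 274.5] [[352.0, 286.0], [359.0, 266.0], [373.0, 270.0], [366.0, 290.0]]
top red 716 [385.2 225.8] [[369.0, 237.0], [378.0, 207.0], [401.0, 214.0], [392.0, 244.0]]
top white 364 [347.2 208. ] [[335.0, 195.0], [362.0, 195.0], [362.0, 227.0], [335.0, 227.0]]
top white 20 [370.  196.2] [[366.0, 197.0], [366.0, 195.0], [375.0, 195.0], [375.0, 197.0]]
top white 25 [396.8 200. ] [[394.0, 195.0], [399.0, 195.0], [399.0, 206.0], [394.0, 206.0]]
top white 16 [408.2 197.9] [[403.0, 198.0], [404.0, 194.0], [413.0, 196.0], [411.0, 200.0]]
top white 30 [426.5 202.9] [[421.0, 201.0], [431.0, 199.0], [432.0, 205.0], [422.0, 207.0]]
top white 45 [427.8 210.4] [[422.0, 208.0], [434.0, 207.0], [434.0, 213.0], [422.0, 214.0]]
top white 352 [343.7 243.3] [[329.0, 265.0], [338.0, 221.0], [358.0, 226.0], [349.0, 269.0]]
top white 35 [423.1 240.5] [[419.0, 253.0], [426.0, 227.0], [428.0, 227.0], [420.0, 253.0]]
top white 29 [432.1 233.3] [[430.0, 229.0], [434.0, 229.0], [434.0, 239.0], [430.0, 239.0]]
top white 29 [368.1 252.8] [[364.0, 254.0], [366.0, 250.0], [372.0, 251.0], [371.0, 2
[... 422 characters left out ...]
398.0, 271.0], [408.0, 275.0], [406.0, 280.0]]
top white 18 [351.3 286.4] [[349.0, 291.0], [352.0, 282.0], [354.0, 282.0], [351.0, 291.0]]
top white 18 [365.  290.5] [[363.0, 295.0], [366.0, 286.0], [367.0, 286.0], [364.0, 295.0]]
scene orange 110 [260.5 230.3] [[249.0, 233.0], [266.0, 223.0], [269.0, 229.0], [252.0, 239.0]]
scene red 616 [288.7 283.4] [[268.0, 281.0], [295.0, 262.0], [310.0, 284.0], [284.0, 303.0]]
scene red 52 [326.8 325.2] [[322.0, 318.0], [329.0, 318.0], [329.0, 329.0], [322.0, 329.0]]
scene white 56 [237.7 254.7] [[231.0, 256.0], [241.0, 250.0], [244.0, 254.0], [234.0, 260.0]]
scene white 794 [312.1 316.8] [[282.0, 329.0], [329.0, 294.0], [342.0, 312.0], [295.0, 347.0]]
```

View pics/c1.png

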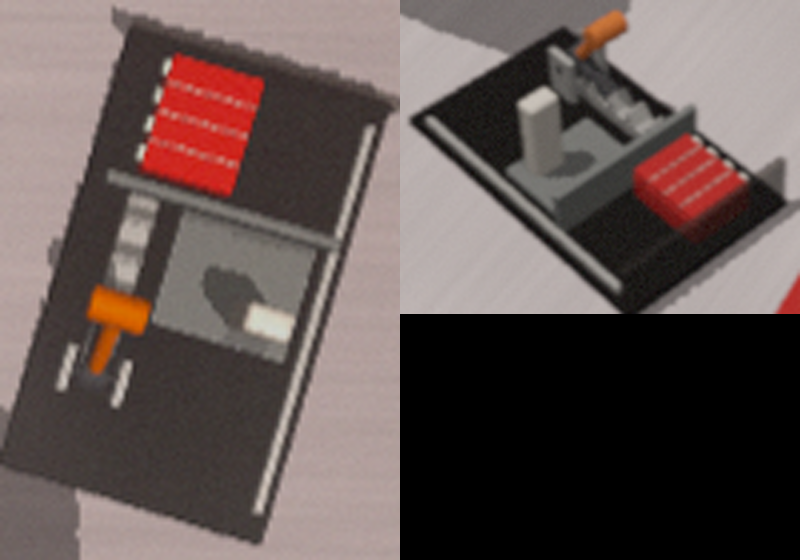

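The crop shows the knob at top pixel (364.8,272.7) and scene pixel (261.8,231.5), and the post top at top (402,275.5) and scene (238.3,254.7). The lever leans towards the case and the rail runs from (399,322) to (418,259).

Run:
```python
from h import *
T=env.get_image("top");S=env.get_image("scene")
k,e=tri(T,(364.8,272.7),S,(261.8,231.5));print("knob tri",k.round(4),e.round(4))
p,e=tri(T,(402,275.5),S,(238.3,254.7));print("post tri",p.round(4),e.round(4))
kz=onz(T,364.8,272.7,.083);pz=onz(T,402,275.5,.074);print(kz,pz,"scene",onz(S,261.8,231.5,.081),onz(S,238.3,254.7,.074))
a=onz(T,399,322,.012);b=onz(T,418,259,.012);x=(b-a)/np.linalg.norm(b-a);y=np.array([-x[1],x[0],0])
print("slide",x.round(3),np.degrees(np.arctan2(x[1],x[0])))
d=kz-pz;print("knob rel post (x,y)",d@x,d@y, "case rel post",(onz(T,385.2,225.8,.030)-pz)@x,(onz(T,385.2,225.8,.03)-pz)@y)
# slab corners
for q in((336,311),(401,330),(434,216)):print(onz(T,*q,.008).round(3))
```

```text
knob tri [ 0.5601 -0.1111  0.0782] 0.0029
post tri [ 0.5567 -0.1766  0.0744] 0.002
[ 0.55894279 -0.11170685  0.083     ] [ 0.55586383 -0.17727589  0.074     ] scene [ 0.56314186 -0.11276103  0.081     ] [ 0.55731951 -0.17580812  0.074     ]
slide [ 0.963 -0.271  0.   ] -15.736844533160417
knob rel post (x,y) -0.014820040700492457 0.06394642849194851 case rel post 0.08021350545646079 0.05035733772409131
[ 0.484 -0.063  0.008]
[ 0.453 -0.186  0.008]
[ 0.67  -0.245  0.008]
```

Shelf height, the 65 mm offset and the post height all agree: knob at (0.560,-0.112,0.079), slide direction -15.7°. I'll move high over, turning so that tool z lies along the slide, with the fingers closed.

Call:
carry_out(motion=[[[0,-1.6,-3.5,0.12,0,0,0],[0,-3.2,-7,0.24,0,0,0],[0,-4.8,-10.5,0.36,0,0,0],[0,-6.4,-14,0.48,0,0,0],[0,-8,-17.5,0.602,0,0,0]]])

```text
time_s: 0.72
position: [0.3155, -0.3898, 0.2424]
tool_rot: [[0.0, -0.259, -0.966], [-0.0, -0.966, 0.259], [-1.0, 0.0, -0.0]]
ft_force: [0.6, -0.6, -0.2]
grip_width: 0.026
```

```bash
cat >> h.py <<'E'
def to(*p):
    s=env.observe();R=np.array(s["tool_rot"]);P=np.array(s["position"])
    print("t",s["time_s"],"pos",P.round(4),"grip",round(s["grip_width"],4),"F",np.round(s["ft_force"],1))
    print("R",R.round(3).tolist())
    for q in p:print("shift cm",(R.T@(np.array(q)-P)*100).round(2))
E
python3 -c "
from h import *
to((.5985,-.1225,.242))"
```

```text
t 0.7167 pos [ 0.3155 -0.3898  0.2424] grip 0.026 F [ 0.6 -0.6 -0.2]
R [[0.0, -0.259, -0.966], [-0.0, -0.966, 0.259], [-1.0, 0.0, -0.0]]
shift cm [  0.04 -33.15 -20.4 ]
```

Call:
carry_out(motion=[[[0,-3.3,-2,0,0,0,0],[0,-6.6,-4,0,0,0,0],[0,-9.9,-6.1,0,0,0,0],[0,-13.2,-8.1,0,0,0,0],[0,-16.5,-10.2,0,0,0,0]]])

```text
time_s: 1.13
position: [0.4561, -0.2558, 0.2424]
tool_rot: [[0.0, -0.253, -0.967], [-0.0, -0.967, 0.253], [-1.0, 0.0, -0.0]]
ft_force: [0.9, -0.8, -0.1]
grip_width: 0.0
```

Call:
carry_out(motion=[[[0,-3.3,-2,0,0,0,0],[0,-6.6,-4,0,0,0,0],[0,-9.9,-6.1,0,0,0,0],[0,-13.2,-8.1,0,0,0,0],[0,-13.2,-8.1,0,0,0,0]]])

```text
time_s: 1.55
position: [0.5701, -0.1456, 0.2417]
tool_rot: [[0.001, -0.248, -0.969], [0.001, -0.969, 0.248], [-1.0, -0.002, -0.0]]
ft_force: [0.7, 0.4, -0.7]
grip_width: -0.0001
```

```bash
python3 -c "
from h import *
to((.5985,-.1225,.15),(.5985,-.1225,.076))
d=env.get_image('wrist');cv2.imwrite('pics/w1.png',d['image'][:,:,::-1])"
```

```text
t 1.55 pos [ 0.5701 -0.1456  0.2417] grip -0.0001 F [ 0.7  0.4 -0.7]
R [[0.001, -0.248, -0.969], [0.001, -0.969, 0.248], [-1.0, -0.002, -0.0]]
shift cm [ 9.18 -2.93 -2.18]
shift cm [16.58 -2.92 -2.17]
```

View pics/w1.png

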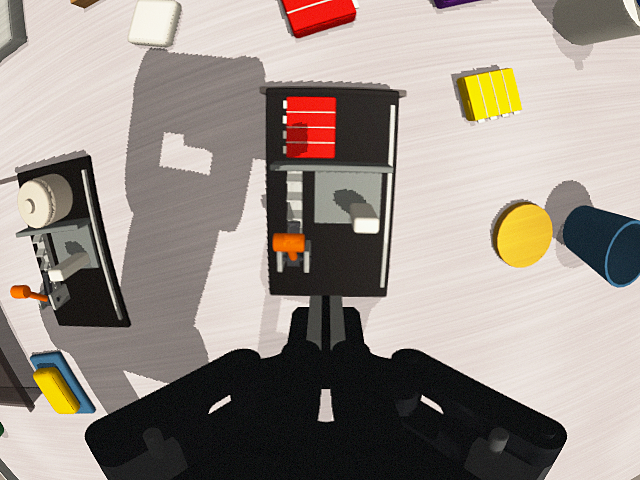

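The wrist view shows the holder squared up with the image, with the knob at (289,243) and nothing higher on its case side. I'll descend on the case side of the knob.

Call:
carry_out(motion=[[[3,-2.9,-2.2,0,0,0,0],[6.5,-2.9,-2.2,0,0,0,0],[10,-2.9,-2.2,0,0,0,0],[13.5,-2.9,-2.2,0,0,0,0],[13.5,-2.9,-2.2,0,0,0,0]]])

```text
time_s: 2.02
position: [0.592, -0.1273, 0.101]
tool_rot: [[-0.011, -0.254, -0.967], [0.005, -0.967, 0.254], [-1.0, -0.002, 0.012]]
ft_force: [-0.3, -0.1, -1.2]
grip_width: -0.0001
```

```bash
python3 -c "
from h import *
to((.5985,-.1225,.076),(.56-.055*.963,-.1115+.055*.271,.076))
d=env.get_image('wrist');cv2.imwrite('pics/w2.png',d['image'][:,:,::-1])"
```

```text
t 2.0167 pos [ 0.592  -0.1273  0.101 ] grip -0.0001 F [-0.3 -0.1 -1.2]
R [[-0.011, -0.254, -0.967], [0.005, -0.967, 0.254], [-1.0, -0.002, 0.012]]
shift cm [ 2.49 -0.63 -0.54]
shift cm [ 2.61 -0.81  8.97]
```

View pics/w2.png

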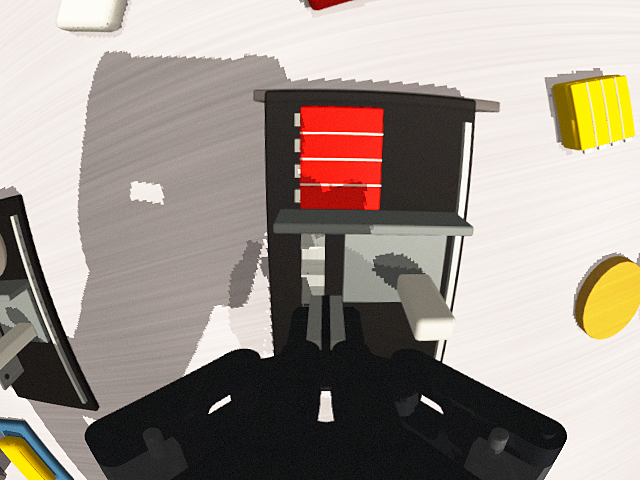

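The picture shows the fingers over the rack lane, clear of the post at (425,315), with the arm still catching up. I'll finish the descent and settle.

Call:
carry_out(motion=[[[0.5,-0.4,-0.4,0,0,0,0],[1.6,-0.4,-0.4,0,0,0,0],[1.6,-0.4,-0.4,0,0,0,0],[1.6,-0.4,-0.4,0,0,0,0]]])

```text
time_s: 2.4
position: [0.6005, -0.1251, 0.092]
tool_rot: [[0.001, -0.253, -0.967], [-0.0, -0.967, 0.253], [-1.0, 0.0, -0.001]]
ft_force: [0.3, 0.1, 0.2]
grip_width: -0.0001
```

```bash
python3 -c "
from h import *
to((.5985,-.1225,.076),(.56-.055*.963,-.1115+.055*.271,.076))
"
```

```text
t 2.4 pos [ 0.6005 -0.1251  0.092 ] grip -0.0001 F [0.3 0.1 0.2]
R [[0.001, -0.253, -0.967], [-0.0, -0.967, 0.253], [-1.0, 0.0, -0.001]]
shift cm [ 1.6  -0.2   0.26]
shift cm [ 1.59 -0.38  9.77]
```

Call:
carry_out(motion=[[[1.6,-0.3,0.1,0,0,0,0],[1.6,-0.3,0.5,0,0,0,0],[1.6,-0.3,1.5,0,0,0,0],[1.6,-0.3,2.5,0,0,0,0],[1.6,-0.3,3.5,0,0,0,0]]])

```text
time_s: 2.82
position: [0.567, -0.1132, 0.0764]
tool_rot: [[0.001, -0.253, -0.967], [-0.001, -0.967, 0.253], [-1.0, 0.0, -0.001]]
ft_force: [0.2, -0.6, 0.1]
grip_width: 0.0003
```

Call:
carry_out(motion=[[[0,0,1,0,0,0,0],[0,0,2,0,0,0,0],[0,0,3,0,0,0,0],[0,0,4,0,0,0,0],[0,0,4,0,0,0,0]]])

```text
time_s: 3.23
position: [0.5272, -0.1026, 0.0763]
tool_rot: [[-0.0, -0.253, -0.967], [0.0, -0.967, 0.253], [-1.0, -0.0, 0.0]]
ft_force: [0.1, 0.6, -0.2]
grip_width: 0.0004
```

```bash
python3 -c "
from h import *
to((.56-.045*.963,-.1115+.045*.271,.076))
d=env.get_image('top');s=env.get_image('scene')
c=lambda i,x,y:cv2.resize(i[y:y+140,x:x+130,::-1],(390,420),interpolation=2)
cv2.imwrite('pics/c2.png',np.hstack([c(d['image'],320,195),c(s['image'],200,190)]))"
```

```text
t 3.2333 pos [ 0.5272 -0.1026  0.0763] grip 0.0004 F [ 0.1  0.6 -0.2]
R [[-0.0, -0.253, -0.967], [0.0, -0.967, 0.253], [-1.0, -0.0, 0.0]]
shift cm [ 0.03 -0.05  1.1 ]
```

View pics/c2.png

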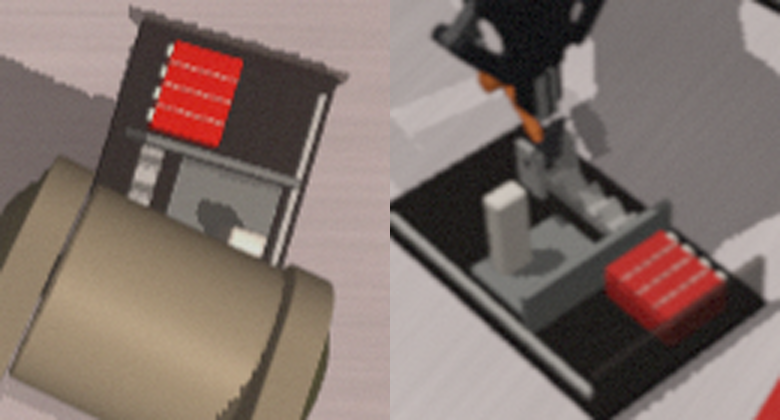

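The scene crop shows the lever already leaning to the far side of the fingers; case and fence have not moved. I'll push 1 cm more, then retreat up and forward.

Call:
carry_out(motion=[[[0,0,0.6,0,0,0,0],[0,0,1.1,0,0,0,0],[0,0,1.1,0,0,0,0],[-0.5,0,0,0,0,0,0],[-3,0,-2,0,0,0,0]]])

```text
time_s: 3.75
position: [0.5454, -0.1071, 0.1027]
tool_rot: [[-0.008, -0.254, -0.967], [0.003, -0.967, 0.254], [-1.0, -0.001, 0.009]]
ft_force: [0.6, -0.1, -0.9]
grip_width: 0.0002
```

Call:
carry_out(motion=[[[-3,0,-2,0,0,0,0],[-5,0,-5,0,0,0,0],[-5,0,-8,0,0,0,0],[-5,0,-8,0,0,0,0]]])

```text
time_s: 4.08
position: [0.6292, -0.1298, 0.1562]
tool_rot: [[0.005, -0.254, -0.967], [-0.002, -0.967, 0.254], [-1.0, 0.001, -0.005]]
ft_force: [0.5, -0.5, -1.0]
grip_width: 0.0
```

```bash
python3 -c "
from h import *
g=np.array([.5565,-.1768,0])
x=np.array([.963,-.271,0])
to(g+.036*x+[0,0,.15],g+.036*x+[0,0,.064],g+(.018-.05)*x+[0,0,.064])
s=env.get_image('scene')
c=lambda i,x,y:cv2.resize(i[y:y+140,x:x+130,::-1],(390,420),interpolation=2)
cv2.imwrite('pics/c3.png',c(s['image'],200,190))"
```

```text
t 4.0833 pos [ 0.6292 -0.1298  0.1562] grip 0.0 F [ 0.5 -0.5 -1. ]
R [[0.005, -0.254, -0.967], [-0.002, -0.967, 0.254], [-1.0, 0.001, -0.005]]
shift cm [0.61 6.45 2.25]
shift cm [9.21 6.45 2.29]
shift cm [9.18 6.33 9.09]
```

View pics/c3.png

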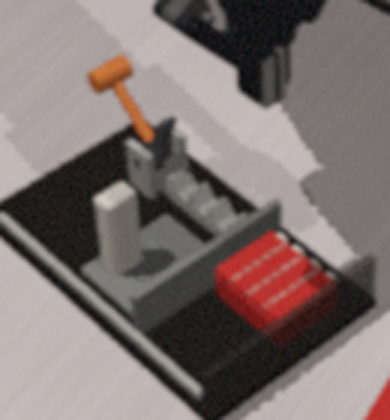

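The lever now lies flipped away from the case (knob at scene pixel ~(237,214)); fence and case are unchanged. Next I'll go in front of the post.

Call:
carry_out(motion=[[[0,2.2,0.7,0,0,0,0],[0,4.4,1.5,0,0,0,0],[0,6.4,2.2,0,0,0,0],[0,6.4,2.2,0,0,0,0],[0,6.4,2.2,0,0,0,0]]])

```text
time_s: 4.55
position: [0.5869, -0.1849, 0.1551]
tool_rot: [[-0.001, -0.255, -0.967], [0.001, -0.967, 0.255], [-1.0, -0.0, 0.001]]
ft_force: [0.8, 1.5, -0.3]
grip_width: -0.0004
```

Call:
carry_out(motion=[[[3,0,0,0,0,0,0],[6,0,0,0,0,0,0],[8.6,0,0,0,0,0,0],[8.6,0,0,0,0,0,0],[8.6,0,0,0,0,0,0]]])

```text
time_s: 4.97
position: [0.5876, -0.1836, 0.0688]
tool_rot: [[-0.002, -0.253, -0.968], [0.001, -0.968, 0.253], [-1.0, -0.001, 0.002]]
ft_force: [-0.8, 0.2, 0.8]
grip_width: 0.0002
```

```bash
python3 -c "
from h import *
g=np.array([.5565,-.1768,0])
x=np.array([.963,-.271,0])
s=env.get_image('scene')
print('knob',onz(s,236.7,214,.069),'expect',np.array([.56,-.1115,0])-.0735*x)
to(g+.036*x+[0,0,.064],g+(.018-.05)*x+[0,0,.064])
"
```

```text
knob [ 0.48829489 -0.08712799  0.069     ] expect [ 0.4892195 -0.0915815  0.       ]
t 5.0167 pos [ 0.5884 -0.1842  0.0703] grip 0.0003 F [-0.5 -0.1 -0.4]
R [[0.001, -0.253, -0.968], [-0.0, -0.968, 0.253], [-1.0, 0.0, -0.001]]
shift cm [ 0.63  0.16 -0.33]
shift cm [0.63 0.03 6.48]
```

Call:
carry_out(motion=[[[0.5,0.1,0,0,0,0,0],[0.5,0.1,0.8,0,0,0,0],[0.5,0.1,1.6,0,0,0,0],[0.5,0.1,2.4,0,0,0,0],[0.5,0.1,3.2,0,0,0,0]]])

```text
time_s: 5.43
position: [0.556, -0.1773, 0.065]
tool_rot: [[0.001, -0.254, -0.967], [-0.0, -0.967, 0.254], [-1.0, -0.0, -0.001]]
ft_force: [2.0, 0.5, 1.2]
grip_width: 0.0
```

Call:
carry_out(motion=[[[0,0,0.8,0,0,0,0],[0,0,1.6,0,0,0,0],[0,0,2.4,0,0,0,0],[0,0,3.0,0,0,0,0],[0,0,3.0,0,0,0,0]]])

```text
time_s: 5.85
position: [0.5281, -0.1702, 0.0647]
tool_rot: [[0.004, -0.254, -0.967], [-0.001, -0.967, 0.254], [-1.0, 0.0, -0.004]]
ft_force: [7.2, 0.0, -1.2]
grip_width: -0.0001
```

```bash
python3 -c "
from h import *
g=np.array([.5565,-.1768,0])
x=np.array([.963,-.271,0])
to(g+(.018-.05)*x+[0,0,.064])
s=env.get_image('scene')
c=lambda i,x,y:cv2.resize(i[y:y+140,x:x+150,::-1],(600,560),interpolation=2)
cv2.imwrite('pics/c4.png',c(s['image'],180,190))"
```

```text
t 5.85 pos [ 0.5281 -0.1702  0.0647] grip -0.0001 F [ 7.2  0.  -1.2]
R [[0.004, -0.254, -0.967], [-0.001, -0.967, 0.254], [-1.0, 0.0, -0.004]]
shift cm [ 0.07 -0.14  0.29]
```

View pics/c4.png

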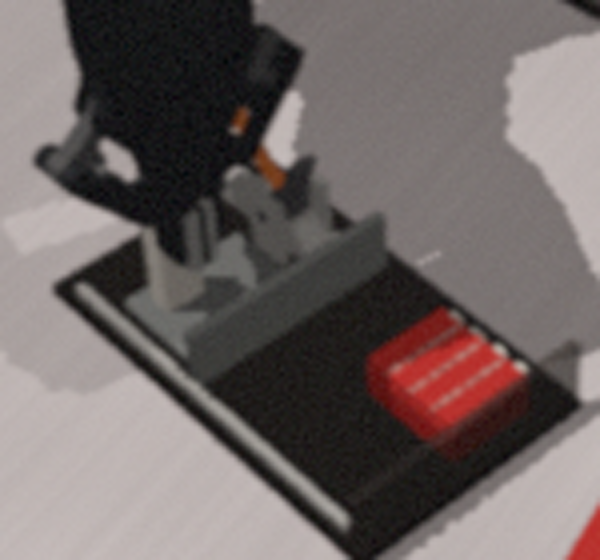

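The fence is drawn right back with 7 N of contact (at the stop), and the case is standing. I'll back off the post, then rise clear.

Call:
carry_out(motion=[[[0,0,0,0,0,0,0],[0,0,-1,0,0,0,0],[0,0,-2,0,0,0,0],[-3,0,-2,0,0,0,0],[-7,0,-2,0,0,0,0]]])

```text
time_s: 6.32
position: [0.5451, -0.1743, 0.132]
tool_rot: [[-0.008, -0.253, -0.967], [0.004, -0.967, 0.253], [-1.0, -0.002, 0.008]]
ft_force: [0.6, 0.0, 0.6]
grip_width: -0.0003
```

Call:
carry_out(motion=[[[-3,3,-1,0,0,0,0],[-6,6,-2,0,0,0,0],[-9,9,-3,0,0,0,0],[-9,12,-4,0,0,0,0],[-9,15,-5,0,0,0,0]]])

```text
time_s: 6.73
position: [0.557, -0.3348, 0.2268]
tool_rot: [[0.002, -0.254, -0.967], [-0.003, -0.967, 0.254], [-1.0, 0.002, -0.003]]
ft_force: [0.7, -0.3, -1.2]
grip_width: 0.0
```

Call:
carry_out(motion=[[[0,3,0,0,0,0,0],[0,5,0,0,0,0,0],[0,5,0,0,0,0,0],[0,5,0,0,0,0,0],[0,5,0,0,0,0,0]]])

```text
time_s: 7.15
position: [0.5445, -0.3803, 0.224]
tool_rot: [[-0.001, -0.253, -0.967], [0.001, -0.967, 0.253], [-1.0, -0.001, 0.001]]
ft_force: [-0.7, -0.5, 0.7]
grip_width: 0.0
```

```bash
python3 -c "
from h import *
to()
d=env.get_image('top');s=env.get_image('scene')
c=lambda i,x,y:cv2.resize(i[y:y+140,x:x+130,::-1],(390,420),interpolation=2)
cv2.imwrite('pics/c5.png',np.hstack([c(d['image'],320,195),c(s['image'],190,190)]))
m=cv2.inRange(cv2.cvtColor(d['image'][195:255,335:435],cv2.COLOR_RGB2HSV),(0,150,90),(5,255,255));M=cv2.moments(m,True);print('case',M['m00'],335+M['m10']/M['m00'],195+M['m01']/M['m00'])"
```

```text
t 7.15 pos [ 0.5445 -0.3803  0.224 ] grip 0.0 F [-0.7 -0.5  0.7]
R [[-0.001, -0.253, -0.967], [0.001, -0.967, 0.253], [-1.0, -0.001, 0.001]]
case 695.0 384.9093525179856 225.67194244604318
```

View pics/c5.png

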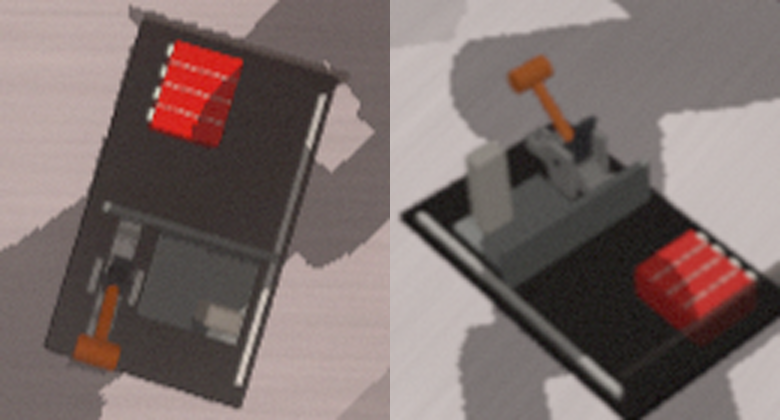

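The fence is far back with its post at top pixel ~(394,300), the lever is flipped, and the case is at (384.9,225.7) against (385.2,225.8) at the start. I'll check the travel numerically, then hand in.

```bash
python3 -c "
from h import *
T=env.get_image('top');x=np.array([.963,-.271,0])
t=-(onz(T,394,300.3,.074)-onz(T,402,275.5,.074))@x;print('travel',t)
if t>.042: env.close_job();print('handed in')"
```

```text
travel 0.04552308769355081
the job is handed in; nothing more can be done
handed in
```

I flipped the orange lever of the red pill case's holder over, then pushed its fence back by the post until it met resistance (about 7 N, taken as the stop). I then moved the arm clear and handed the job in at about 7 s; no verdict is reported.

**Last checks:**
- **Lever:** it lies flipped. After the flip its knob measured within about 5 mm of where it should be at the end stop, and the last picture still shows it lying back.
- **Fence:** it travelled about 45.5 mm by the top camera. That is 4–5 mm short of the 50 mm stop, but within the 12 mm allowed and about what that measurement is good for.
- **Pill case:** it stands upright and shifted less than 0.5 pixel from the start.
- **Jar's holder:** the arm never went near it. I did not measure its lever again at the end.

No check failed. The two camera views disagreed by 2–3 mm on the first knob and post positions.

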